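Load ring weights onto a dial scale up to its marked range

TASK

Load the small dial scale with the steel ring weights lying on the bench: slip them one by one over the upright stem on its pan, feeling for the stem and setting each ring gently down flat without leaning on the delicate scale, until the needle rests between the two long limit marks on the dial. Leave the rings you do not need lying flat on the bench, and leave the vial and the cube alone.

Things in the scene. Friction and masses are not known exactly. Their poses are not given: they have to be found in the camera images.
- scale: grey dial scale, fixed to the bench: housing about 120 deep (x), 104 wide (y), 42 mm high, slanted round dial (diameter 72 mm) at its front. Origin under its centre on the bench; -x is the dial side, z up
- pan: round aluminium weighing pan, 56 across, 6 mm thick, on a sprung plunger 20 mm behind the scale's origin. Origin: centre of its top face, z up. Moves only up and down: empty, its top is 67 to 71 mm above the bench; sinks 1 mm per 0.40 N (3.2 mm a ring), damped; hard overload stop at 48 mm. Over 15 N on pan and stem, or a ring let drop over 10 mm, harms it
- slot (a point): middle of the dark slot across the pan's top (at the pan's origin); the slot runs along this point's x. A steel stem stands upright in it: diameter 10, flat top with small chamfer, 42 mm above the pan's top. It stands on the slot's line (y = 0) but anywhere from x = -13 to +13 mm: not measured, new each run, fixed during a run
- stem_level (a point): the height of the stem's flat top, over the pan's origin (42 mm above it; x, y axes as the pan's). A ring pressed lightly on the stem's top (about 2 N) and slid level along the slot's line meets the stem with its hole: the pan springs up a few mm and the upward force vanishes; then lower it to the pan or the ring below
- needle (a joint): dial needle, rad, growing clockwise as the pan sinks: 0.185 per mm, 0.60 per ring. Starts at 0.25 to 0.95, as the empty pan's weight differs from run to run. The two long limit marks, joined by a raised arc at the dial's top, are at 1.78 and 2.52 (a little over one ring apart; two or three rings are needed). Pressing on the pan moves it too: read it with the pan left alone
- ring1: plain turned steel ring weight, lying flat on the bench at the start: outer diameter 48, hole diameter 13, thickness 10 mm, 132 g; all four are alike. Origin at the centre of its underside, z along its axis (up)
- ring2: plain turned steel ring weight, lying flat on the bench at the start: outer diameter 48, hole diameter 13, thickness 10 mm, 132 g; all four are alike. Origin at the centre of its underside, z along its axis (up)
- ring3: plain turned steel ring weight, lying flat on the bench at the start: outer diameter 48, hole diameter 13, thickness 10 mm, 132 g; all four are alike. Origin at the centre of its underside, z along its axis (up)
- ring4: plain turned steel ring weight, lying flat on the bench at the start: outer diameter 48, hole diameter 13, thickness 10 mm, 132 g; all four are alike. Origin at the centre of its underside, z along its axis (up)
- vial: bystander: amber screw-cap vial, diameter 27, 60 mm tall, standing among the rings; origin at the centre of its underside
- cage_cube: bystander: black cube with brass-rimmed ports, about 34 mm a side, among the rings; origin at the centre of its underside
Things that resemble listed ones, but are neither listed nor needed, are in the scene too. Leave any green look-alike of the ring2 alone.

How it is judged (in metres and radians):
On the way, in this order (a step that is already met when the one before it is completed fails the run):
1. a first ring lies flat on the pan, over the stem, and is let go ((((horizontal distance between ring1 and pan below 0.0155 m and z of ring1 in the frame of pan between -0.003 and 0.004 m and angle between ring1's own z axis and vertical below 0.12 rad) and contact force between the fingers and ring1 below 0.1 N) or ((horizontal distance between ring2 and pan below 0.0155 m and z of ring2 in the frame of pan between -0.003 and 0.004 m and angle between ring2's own z axis and vertical below 0.12 rad) and contact force between the fingers and ring2 below 0.1 N) or ((horizontal distance between ring3 and pan below 0.0155 m and z of ring3 in the frame of pan between -0.003 and 0.004 m and angle between ring3's own z axis and vertical below 0.12 rad) and contact force between the fingers and ring3 below 0.1 N) or ((horizontal distance between ring4 and pan below 0.0155 m and z of ring4 in the frame of pan between -0.003 and 0.004 m and angle between ring4's own z axis and vertical below 0.12 rad) and contact force between the fingers and ring4 below 0.1 N))), for 0.2 s.
2. then a second ring lies on the first, over the stem, and is let go ((((horizontal distance between ring1 and pan below 0.0155 m and z of ring1 in the frame of pan between 0.007 and 0.014 m and angle between ring1's own z axis and vertical below 0.12 rad) and contact force between the fingers and ring1 below 0.1 N) or ((horizontal distance between ring2 and pan below 0.0155 m and z of ring2 in the frame of pan between 0.007 and 0.014 m and angle between ring2's own z axis and vertical below 0.12 rad) and contact force between the fingers and ring2 below 0.1 N) or ((horizontal distance between ring3 and pan below 0.0155 m and z of ring3 in the frame of pan between 0.007 and 0.014 m and angle between ring3's own z axis and vertical below 0.12 rad) and contact force between the fingers and ring3 below 0.1 N) or ((horizontal distance between ring4 and pan below 0.0155 m and z of ring4 in the frame of pan between 0.007 and 0.014 m and angle between ring4's own z axis and vertical below 0.12 rad) and contact force between the fingers and ring4 below 0.1 N))), for 0.2 s.
At the end, for the whole second after the job is handed in: The needle is at rest between the limit marks (1.78 to 2.52 rad). Every ring either lies flat on the bench or flat on the pan with the stem through it (within 15.5 mm of the pan's centre, underside less than 34 mm above the pan, tilted less than 0.12 rad). All rings are at rest (value of joint needle between 1.78 and 2.52 rad and velocity of joint needle between -0.2 and 0.2 rad/s and ((horizontal distance between ring1 and pan below 0.0155 m and z of ring1 in the frame of pan between -0.003 and 0.034 m and angle between ring1's own z axis and vertical below 0.12 rad) or (height (world z) of ring1 between -0.004 and 0.004 m and angle between ring1's own z axis and vertical below 0.12 rad)) and ((horizontal distance between ring2 and pan below 0.0155 m and z of ring2 in the frame of pan between -0.003 and 0.034 m and angle between ring2's own z axis and vertical below 0.12 rad) or (height (world z) of ring2 between -0.004 and 0.004 m and angle between ring2's own z axis and vertical below 0.12 rad)) and ((horizontal distance between ring3 and pan below 0.0155 m and z of ring3 in the frame of pan between -0.003 and 0.034 m and angle between ring3's own z axis and vertical below 0.12 rad) or (height (world z) of ring3 between -0.004 and 0.004 m and angle between ring3's own z axis and vertical below 0.12 rad)) and ((horizontal distance between ring4 and pan below 0.0155 m and z of ring4 in the frame of pan between -0.003 and 0.034 m and angle between ring4's own z axis and vertical below 0.12 rad) or (height (world z) of ring4 between -0.004 and 0.004 m and angle between ring4's own z axis and vertical below 0.12 rad)) and linear speed of each of ring1, ring2, ring3, ring4 below 0.02 m/s); the robot touches nothing.
It fails at once if more than 15 N on the pan and its stem (leaning on the scale) (contact force between pan and anything else above 15 N).
It fails at once if a ring is dropped onto the pan (falls along the stem, let go, by more than about 10 mm) ((horizontal distance between ring1 and pan below 0.02 m and linear speed of ring1 above 0.45 m/s and contact force between the fingers and ring1 below 0.1 N) or (horizontal distance between ring2 and pan below 0.02 m and linear speed of ring2 above 0.45 m/s and contact force between the fingers and ring2 below 0.1 N) or (horizontal distance between ring3 and pan below 0.02 m and linear speed of ring3 above 0.45 m/s and contact force between the fingers and ring3 below 0.1 N) or (horizontal distance between ring4 and pan below 0.02 m and linear speed of ring4 above 0.45 m/s and contact force between the fingers and ring4 below 0.1 N)).
It fails at once if the vial is pushed more than 15 mm or tipped (distance of vial from where it was at the start of the episode above 0.015 m or angle between vial's own z axis and vertical above 0.3 rad).
It fails at once if the cage cube is pushed more than 15 mm or tipped (distance of cage_cube from where it was at the start of the episode above 0.015 m or angle between cage_cube's own z axis and vertical above 0.3 rad).
It also fails if it takes over 72 s, if anything falls off the work surface, if the arm or the gripper's body presses on something with over 40 N, if the wrist force passes 120 N, or if a joint passes its speed limit or range.

ROBOT

A 7-joint arm with a two-finger parallel gripper is mounted at the origin on a cart in front of the work surface, level with it; the furniture and walls round the work are solid. World frame = base frame: x ahead of the robot, y to its left, z up, the work surface at z = 0. Lengths are in mm, angles in rad, forces in N, time in s.
With the tool pointing down it reaches from about 400 to 850 mm from the base axis. Payload 10.4 kg.
Tool frame: the origin (TCP) lies at the centre of the arm's flange, where the gripper is bolted on; the fingertips stand 182 mm ahead of it and the grasp point (between the pads) lies 164 mm ahead of it; z points along the fingers, y is the line along which they close (so a half turn about z gives the same grasp; the last joint's range is limited). The gripper opens to 87 mm and grips with 3 to 60 N. Pads are 19 mm wide; open, the fingers measure 117 mm over their backs; the gripper's body (75 mm by 190 mm) begins 51 mm behind the grasp point.
Start: joints at [-1.271, 0.332, -0.065, 1.46, 0.022, 1.35, -0.088], TCP at [198.25, 592.73, 404.776] pointing down, gripper open.
Joint ranges: [-2.6, 2.6], [-0.5, 2.12], [-1.47, 1.34], [0.16, 2.42], [-1.27, 4.41], [0.06, 2.06], [-2.6, 2.6]. Speed limits (rad/s): [2.22, 2.22, 2.79, 2.79, 3.14, 3.14, 3.14].

INTERFACE

Orientations are given as a unit quaternion [x, y, z, w].
In Python, from plant import * gives the robot as it stands.
- The arm moves only by the tool jog_arm, never from a script. Its argument "moves" is a list of rows, each an object with "dp": the shift along the tool's x, y, z in mm, a list of three; "twist": the turn, a rotation vector about the tool's x, y, z in degrees, a list of three; "jaw": the gripper command: -1 is shut, 1 is fully open, values between are in proportion. In form: [{"dp": [x, y, z], "twist": [wx, wy, wz], "jaw": jaw}, ...]. A call has 1 to 20 rows; each row shifts and turns the commanded pose from where the row before left it, along the tool's axes as they then stand; what a row does not reach is not made up. A row lasts 1/10 s, in which the tool goes at most 50 mm and 8.59 degrees, less where a joint would pass 70% of its speed; a pose out of reach is approached as far as the arm can. A call is refused whole if a number of a shift passes 50 or a number of a turn 8.59, either way. A call with a gripper value outside its range is refused whole. The fingers move at their own pace and stop on an object; "newtons" is the grip in N (left out, the last holds). Time passes only in rows, so rows that do not move let the fingers close. It gives the time, the measured TCP pose, the force, the opening and the grip force at its end, in the units of the state.
- read_state(): the state, without advancing time (a new reading comes with each control period).
- read_camera(name): name is "scene" or "top" or "wrist"; returns a dict with "frame" (400x640x3 uint8, blue, green, red), "fx", "fy", "cx", "cy" (pixels), "origin" and "attitude" of the camera in the world; the wrist camera has in their place "hand_eye" (4x4, takes a point from camera to tool coordinates, whose origin is the TCP and whose axes are the flange's). Camera axes: x right, y up, looking along -z (the intrinsics and any distortion apply to the point x, -y, -z); pixel columns grow to the right and rows downward; lengths in mm; the calibration is good to about 2 mm. The wrist camera is an equidistant fisheye: a pixel r from the principal point sees the ray r / f radians off the axis. A picture is of the moment at which its call begins: read the wrist's pose just before it. There is no depth.
- finish_job(): hands the job in; it is judged then, once.
The state is a dict: "time": time; "joints": joint angles; "joint_velocities": joint speeds; "tau": joint torques, N m; "tool_pos": TCP position; "tcp_rot": TCP orientation; "wrist_force": force on the tool from outside, world axes, zero at the start; "wrist_torque": the same for the moment, N m; "gripper_width": opening from 0.0 (shut) to 1.0 (fully open); "grasp_force": force on a finger pad.
Only numpy, scipy, OpenCV 4.12 (cv2) and the standard library are available. Lean on these libraries where they do the work, as an engineer would, in place of code of your own. Each camera call takes 0.05 s, during which the arm holds its last target. There are 200 camera calls.

## Working session

There is one attempt and no reset: what is moved stays moved. The work goes in short steps, Python scripts to look and compute and a tool call to move; the robot and the scene stay as the last step left them, time stands still between calls to the robot, and variables do not carry over. Pictures are saved under pics/ and viewed, at most 10 in all, crops included, and the job is handed in when it is done.

Besides the shell and the picture viewer there is one more tool, called after "Call:" in YAML: its name, and indented under it one key for each argument. jog_arm: Moves the arm, as the interface text tells. Its arguments: {"type":"object","properties":{"moves":{"type":"array"},"newtons":{"type":"number"}},"required":["moves"]}

```bash
mkdir -p pics; cat > h.py <<'E'
from plant import *
import numpy as np, cv2
from scipy.spatial.transform import Rotation as R
def pr(s=None):
    s=s or read_state(); print('t',s['time'],'p',np.round(s['tool_pos'],1),'q',np.round(s['tcp_rot'],4),'F',np.round(s['wrist_force'],1),'w',s['gripper_width'],'g',s['grasp_force'])
def att(c):
    a=np.array(c['attitude'],float); return a if a.shape==(3,3) else R.from_quat(a).as_matrix()
def ray(c,u,v,z):
    d=att(c)@np.array([(u-c['cx'])/c['fx'],-(v-c['cy'])/c['fy'],-1]); o=np.array(c['origin'],float)
    return o+d*(z-o[2])/d[2]
def proj(c,P):
    p=att(c).T@(np.array(P,float)-c['origin']); return c['cx']+c['fx']*p[0]/-p[2], c['cy']-c['fy']*p[1]/-p[2]
E
python3 - <<'E'
from h import *
pr()
for n in('scene','top'):
    c=read_camera(n); cv2.imwrite(f'pics/{n}0.png',c['frame']); print({k:v for k,v in c.items() if k!='frame'})
E
```

```text
t 0.0 p [198.2 592.6 404. ] q [ 1.607e-01  9.870e-01 -7.000e-04 -1.000e-04] F [-0.3  0.4  0.4] w 1.0002892522295064 g 0.0
{'fx': 453.010909460874, 'fy': 453.010909460874, 'cx': 320.3389809907991, 'cy': 204.32147602154438, 'origin': array([  82.19725376, -667.82216919,  605.31953883]), 'attitude': array([ 0.4469044 , -0.16179934, -0.27559245,  0.83555145])}
{'fx': 407.4294403155109, 'fy': 407.4294403155109, 'cx': 326.9828865370587, 'cy': 200.18011558869267, 'origin': array([371.93446974, -59.82568156, 962.17178598]), 'attitude': array([-0.05603578,  0.07280253,  0.71323585, -0.69487726])}
```

View pics/top0.png

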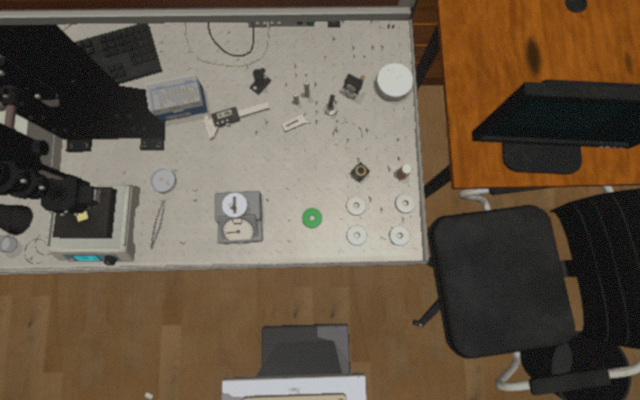

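View pics/scene0.png

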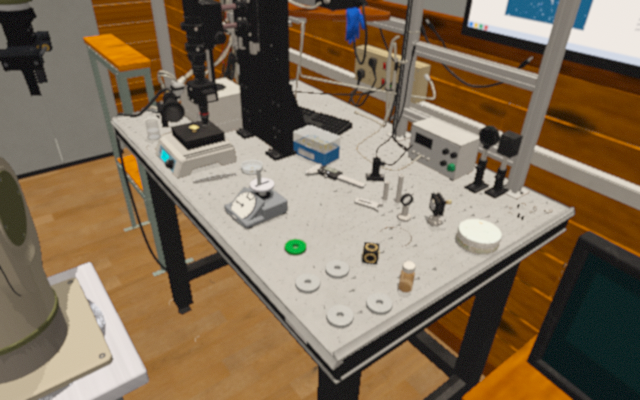

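The top view shows four steel rings at (357,205), (404,203), (356,235) and (400,235). The look-alikes are the green ring at (312,218), which I'll leave alone, and a grey disc at (163,181). The cube is at (360,171), the vial at (403,171), and the scale at (238,217) with its pan at (234,204).

```bash
python3 - <<'E'
from h import *
c=read_camera('top'); f=c['frame']
a=cv2.resize(f[155:255,330:420],None,fx=4.4,fy=4.4,interpolation=cv2.INTER_CUBIC)
b=cv2.resize(f[182:252,208:270],None,fx=6.2,fy=6.2,interpolation=cv2.INTER_CUBIC)
h=max(a.shape[0],b.shape[0]); pad=lambda i:cv2.copyMakeBorder(i,0,h-i.shape[0],0,5,cv2.BORDER_CONSTANT)
cv2.imwrite('pics/c1.png',np.hstack([pad(a),pad(b)])); print(a.shape,b.shape)
# ring fit: bright blob centroids
g=cv2.cvtColor(f,cv2.COLOR_BGR2GRAY)
for u,v in[(357,205),(404,203),(356,235),(400,235),(403,171),(360,171),(312,218)]:
    print((u,v),ray(c,u,v,10).round(1))
print(ray(c,234,204,69).round(1),ray(c,238,230,30).round(1))
E
```

```text
(440, 396, 3) (434, 384, 3)
(357, 205) [ 534. -156.   10.]
(404, 203) [ 536.1 -268.4   10. ]
(356, 235) [ 462.7 -150.7   10. ]
(400, 235) [ 460.1 -254.2   10. ]
(403, 171) [ 614.7 -270.9   10. ]
(360, 171) [ 617.  -166.7   10. ]
(312, 218) [505.5 -48.5  10. ]
[532.8 122.8  69. ] [479.3 120.8  30. ]
```

View pics/c1.png

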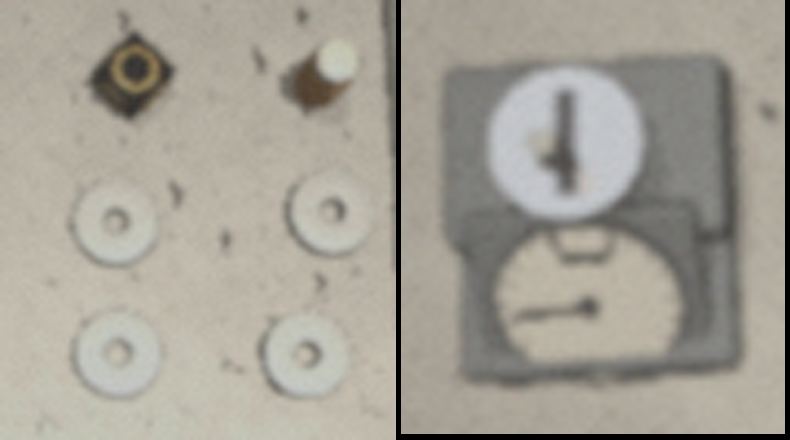

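Enlarged, the four grey-white rings are flat, each with a hole about a quarter of its width. The green one isn't among them. The slot runs vertically in the image, which is along world x. The needle points left, about 0.5 rad.

```bash
python3 - <<'E'
from h import *
c=read_camera('top'); 
A=lambda x,y:(330+x/4.4,155+y/4.4)
B=lambda x,y:(208+(x-401)/6.2,182+y/6.2)
for p in[(116,222),(331,211),(118,353),(306,354)]: print('ring',ray(c,*A(*p),10).round(1))
print('pan',ray(c,*B(566,143),69).round(1)); print('stem',ray(c,*B(543,143),111).round(1))
for p in[(566,92),(568,192)]: print('slot',ray(c,*B(*p),69).round(1))
print('edge L/R top', [ray(c,*B(*p),42).round(1) for p in[(443,75),(722,60)]], [ray(c,*B(*p),0).round(1) for p in[(466,380),(740,368)]])
w=read_camera('wrist'); print({k:v for k,v in w.items() if k!='frame'})
E
```

```text
ring [ 532.9 -154.4   10. ]
ring [ 536.1 -271.3   10. ]
ring [ 462.2 -152.6   10. ]
ring [ 459. -253.   10.]
pan [530.4 121.4  69. ]
stem [523.1 120.7 111. ]
slot [549.  121.6  69. ]
slot [512.7 120.5  69. ]
edge L/R top [array([561.8, 172.4,  42. ]), array([565. ,  69.7,  42. ])] [array([452.6, 171.8,   0. ]), array([454.5,  68.6,   0. ])]
{'fx': 309.70691628693146, 'fy': 309.70691628693146, 'cx': 319.9832395715812, 'cy': 197.81482191105115, 'hand_eye': array([[-5.53070365e-04,  9.55874469e-01,  2.93774905e-01,
         8.20171417e+01],
       [ 9.99999847e-01,  5.23569078e-04,  1.79062151e-04,
        -5.05080235e-01],
       [ 1.73494823e-05,  2.93774959e-01, -9.55874612e-01,
         2.04188585e+01],
       [ 0.00000000e+00,  0.00000000e+00,  0.00000000e+00,
         1.00000000e+00]])}
```

Call:
jog_arm:
  moves:
    - {"dp": [-4,-34,0],"twist": [0,0,-6],"jaw": 1}
    - {"dp": [-10,-40,0],"twist": [0,0,-6],"jaw": 1}
    - {"dp": [-25,-40,0],"twist": [0,0,-6.5],"jaw": 1}
    - {"dp": [-25,-40,0],"twist": [0,0,0],"jaw": 1}
    - {"dp": [-30,-40,0],"twist": [0,0,0],"jaw": 1}
    - {"dp": [-30,-40,0],"twist": [0,0,0],"jaw": 1}
    - {"dp": [-30,-40,0],"twist": [0,0,0],"jaw": 1}
    - {"dp": [-30,-40,0],"twist": [0,0,0],"jaw": 1}
    - {"dp": [-30,-40,0],"twist": [0,0,0],"jaw": 1}
    - {"dp": [-30,-40,0],"twist": [0,0,0],"jaw": 1}
    - {"dp": [-30,-40,0],"twist": [0,0,0],"jaw": 1}
    - {"dp": [0,0,0],"twist": [0,0,0],"jaw": 1}
    - {"dp": [0,0,0],"twist": [0,0,0],"jaw": 1}

```text
time: 1.55
tool_pos: [448.1, 154.6, 404.7]
tcp_rot: [0.001, 1.0, 0.0, -0.0]
wrist_force: [-0.3, 0.8, 0.5]
gripper_width: 0.998
grasp_force: 0.0
```

Call:
jog_arm:
  moves:
    - {"dp": [-42,-17,30],"twist": [0,0,0],"jaw": 1}
    - {"dp": [-40,-17,30],"twist": [0,0,0],"jaw": 1}
    - {"dp": [0,0,0],"twist": [0,0,0],"jaw": 1}
    - {"dp": [0,0,0],"twist": [0,0,0],"jaw": 1}
    - {"dp": [0,0,0],"twist": [0,0,0],"jaw": 1}

```text
time: 2.05
tool_pos: [523.6, 125.3, 349.5]
tcp_rot: [-0.001, 1.0, 0.001, 0.0]
wrist_force: [-0.8, 0.5, 0.7]
gripper_width: 1.0
grasp_force: 0.0
```

```bash
cat >> h.py <<'E'
def wsnap(name,crop=None,sc=1):
    s=read_state(); c=read_camera('wrist'); f=c['frame']
    if crop: x0,y0,x1,y1=crop; f=f[y0:y1,x0:x1]
    cv2.imwrite(name,cv2.resize(f,None,fx=sc,fy=sc,interpolation=cv2.INTER_CUBIC)); cv2.imwrite(name.replace('pics','raw'),c['frame']); return c,s
def wray(c,s,u,v,z):
    x=np.array([u-c['cx'],v-c['cy']]); r=np.hypot(*x); th=r/c['fx']
    d=np.array([*(np.sin(th)*x/max(r,1e-9)),np.cos(th)])*[1,-1,-1]; H=np.array(c['hand_eye']); Q=R.from_quat(s['tcp_rot']).as_matrix()
    o=Q@H[:3,3]+s['tool_pos']; d=Q@H[:3,:3]@d; return o+d*(z-o[2])/d[2]
def wproj(c,s,P):
    H=np.array(c['hand_eye']); Q=R.from_quat(s['tcp_rot']).as_matrix()
    p=H[:3,:3].T@(Q.T@(np.array(P,float)-s['tool_pos'])-H[:3,3]); p=p*[1,-1,-1]; r=np.hypot(p[0],p[1]); th=np.arctan2(r,p[2])
    return c['cx']+c['fx']*th*p[0]/r, c['cy']+c['fx']*th*p[1]/r
E
mkdir -p raw; python3 - <<'E'
from h import *
c,s=wsnap('pics/w1.png'); pr(s)
for P in[(523,120.7,111),(530.4,121.4,69)]: print(np.round(wproj(c,s,P),1))
E
```

```text
t 2.05 p [523.6 125.3 349.5] q [-1.2e-03  1.0e+00  6.0e-04  2.0e-04] F [-0.8  0.5  0.7] w 1.0002673818877084 g 0.0
[313.8 216.2]
[315.4 207.4]
```

View pics/w1.png

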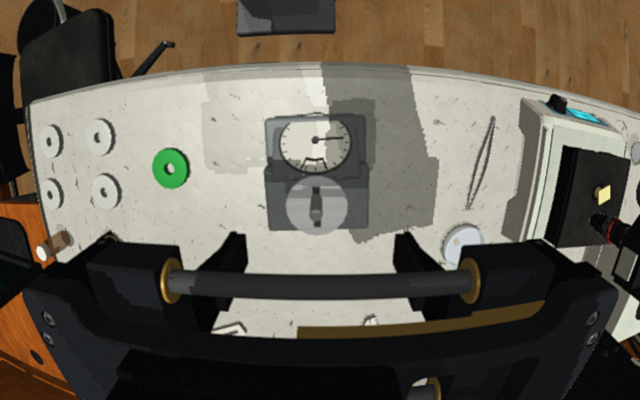

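The wrist view shows the pan at (316,206), within about a pixel of the position predicted from the top camera. The fingers are at the bottom, and the needle points right in this inverted view. Next is an enlarged crop.

```bash
python3 - <<'E'
import cv2
f=cv2.imread('raw/w1.png')[110:236,260:374]
cv2.imwrite('pics/w1c.png',cv2.resize(f,None,fx=4.7,fy=4.7,interpolation=cv2.INTER_CUBIC))
E
```

```text
(no output)
```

View pics/w1c.png

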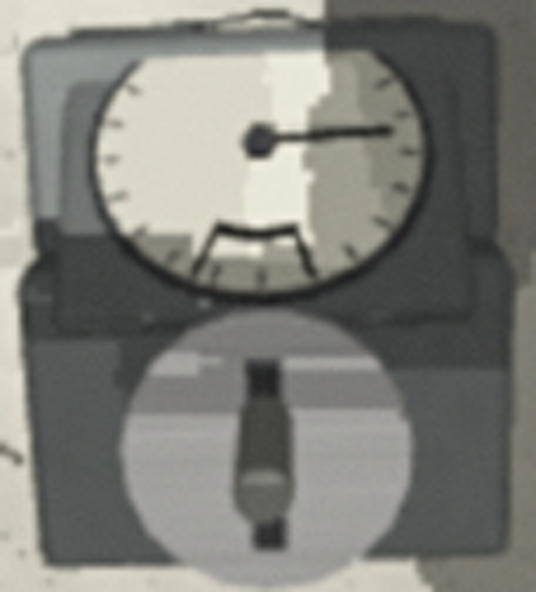

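```bash
python3 - <<'E'
from h import *
c=read_camera('wrist'); s=read_state()
s['tool_pos']=[523.6,125.3,349.5]; s['tcp_rot']=[-.0012,1,.0006,.0002]
q=lambda x,y:(260+x/4.7,110+y/4.7)
for n,p,z in[('stem',(264,492),111),('pan',(266.5,448),69),('slot-',(264,362),69),('slot+',(270,549),69)]: print(n,wray(c,s,*q(*p),z).round(1))
for n,p in[('A',(106,190)),('B',(102,137)),('C',(55,193)),('D',(52,141)),('green',(170,168))]: print(n,wray(c,s,*p,10).round(1))
pr()
E
```

```text
stem [521.8 122.5 111. ]
pan [528.5 122.5  69. ]
slot- [511.7 122.1  69. ]
slot+ [549.  123.2  69. ]
A [ 529.6 -147.7   10. ]
B [ 461.8 -142.6   10. ]
C [ 533.  -255.7   10. ]
D [ 458.3 -243.8   10. ]
green [504.4 -45.1  10. ]
t 2.15 p [523.6 124.9 350. ] q [-1.1e-03  1.0e+00  9.0e-04  8.0e-04] F [ 0.2 -0.4  0. ] w 0.9994077167003123 g 0.0
```

Call:
jog_arm:
  moves:
    - {"dp": [5,-25,0],"twist": [0,0,0],"jaw": 1}
    - {"dp": [8,-36,5],"twist": [0,0,0],"jaw": 1}
    - {"dp": [8,-36,5],"twist": [0,0,0],"jaw": 1}
    - {"dp": [8,-36,10],"twist": [0,0,0],"jaw": 1}
    - {"dp": [8,-36,10],"twist": [0,0,0],"jaw": 1}
    - {"dp": [8,-36,10],"twist": [0,0,0],"jaw": 1}
    - {"dp": [8,-36,10],"twist": [0,0,0],"jaw": 1}
    - {"dp": [8,-36,10],"twist": [0,0,0],"jaw": 1}
    - {"dp": [0,0,0],"twist": [0,0,0],"jaw": 1}
    - {"dp": [0,0,0],"twist": [0,0,0],"jaw": 1}
    - {"dp": [0,0,0],"twist": [0,0,0],"jaw": 1}

```text
time: 3.25
tool_pos: [463.7, -151.9, 289.4]
tcp_rot: [-0.001, 1.0, 0.0, 0.001]
wrist_force: [0.0, -0.3, 0.4]
gripper_width: 0.998
grasp_force: 0.0
```

```bash
python3 - <<'E'
from h import *
c,s=wsnap('pics/w2.png'); pr(s)
for P in[(532.9,-154.4,10),(536.1,-271.3,10),(462.2,-152.6,10),(459,-253,10)]: print(np.round(wproj(c,s,P),1))
E
```

```text
t 3.25 p [ 463.7 -151.9  289.4] q [-1.1e-03  1.0e+00  5.0e-04  8.0e-04] F [ 0.  -0.3  0.4] w 0.9977704494408732 g 0.0
[317.2 268.8]
[201.9 267.9]
[319.1 198.4]
[209.  194.9]
```

View pics/w2.png

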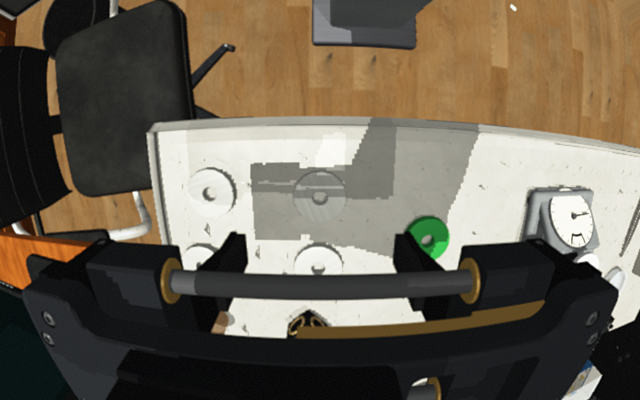

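The hole of ring B is at (320,198), as predicted, and it's centred between the fingers. The green ring at (428,240) is clear of them. I'll descend and grip.

Call:
jog_arm:
  moves:
    - {"dp": [1,0,20],"twist": [0,0,0],"jaw": 1}
    - {"dp": [1,0,30],"twist": [0,0,0],"jaw": 1}
    - {"dp": [0,0,30],"twist": [0,0,0],"jaw": 1}
    - {"dp": [0,0,15],"twist": [0,0,0],"jaw": 1}
    - {"dp": [0,0,7],"twist": [0,0,0],"jaw": 1}
    - {"dp": [0,0,3],"twist": [0,0,0],"jaw": 0.5}
    - {"dp": [0,0,0],"twist": [0,0,0],"jaw": -1}
    - {"dp": [0,0,0],"twist": [0,0,0],"jaw": -1}
    - {"dp": [0,0,0],"twist": [0,0,0],"jaw": -1}
    - {"dp": [0,0,0],"twist": [0,0,0],"jaw": -1}
    - {"dp": [0,0,0],"twist": [0,0,0],"jaw": -1}
  newtons: 15

```text
time: 4.4
tool_pos: [461.4, -153.2, 184.0]
tcp_rot: [-0.0, 1.0, 0.0, 0.0]
wrist_force: [0.1, 0.4, 2.8]
gripper_width: 0.55
grasp_force: 15.1
```

Call:
jog_arm:
  moves:
    - {"dp": [0,0,-10],"twist": [0,0,0],"jaw": -1}
    - {"dp": [0,0,-30],"twist": [0,0,0],"jaw": -1}
    - {"dp": [0,15,-30],"twist": [0,0,0],"jaw": -1}
    - {"dp": [-5,32,-30],"twist": [0,0,0],"jaw": -1}
    - {"dp": [-7,36,-25],"twist": [0,0,0],"jaw": -1}
    - {"dp": [-8,36,-10],"twist": [0,0,0],"jaw": -1}
    - {"dp": [-8,36,0],"twist": [0,0,0],"jaw": -1}
    - {"dp": [-8,36,0],"twist": [0,0,0],"jaw": -1}
    - {"dp": [-8,36,0],"twist": [0,0,0],"jaw": -1}
    - {"dp": [-5,28,0],"twist": [0,0,0],"jaw": -1}
    - {"dp": [-3,15,0],"twist": [0,0,0],"jaw": -1}
    - {"dp": [-1,5,0],"twist": [0,0,0],"jaw": -1}
    - {"dp": [0,0,0],"twist": [0,0,0],"jaw": -1}
    - {"dp": [0,0,0],"twist": [0,0,0],"jaw": -1}
    - {"dp": [0,0,0],"twist": [0,0,0],"jaw": -1}

```text
time: 5.9
tool_pos: [514.2, 120.2, 318.9]
tcp_rot: [0.001, 1.0, -0.0, 0.0]
wrist_force: [-0.1, 0.1, -0.8]
gripper_width: 0.546
grasp_force: 15.0
```

```bash
python3 - <<'E'
from h import *
for i in range(3): pr(); c=read_camera('top')
E
```

```text
t 5.9 p [514.2 120.2 318.9] q [ 1.e-03  1.e+00 -1.e-04  0.e+00] F [-0.1  0.1 -0.8] w 0.546216776824269 g 14.999233579728752
t 5.95 p [514.2 120.4 318.8] q [ 9.e-04  1.e+00 -0.e+00 -0.e+00] F [ 0.5 -0.2 -0.9] w 0.5475970360478367 g 14.999302517389879
t 6.0 p [514.2 120.7 318.8] q [7.e-04 1.e+00 0.e+00 0.e+00] F [ 0.2 -0.5 -1.5] w 0.5494959317538624 g 14.99936442123726
```

Call:
jog_arm:
  moves:
    - {"dp": [0,1.2,9],"twist": [0,0,0],"jaw": -1}
    - {"dp": [0,0,7],"twist": [0,0,0],"jaw": -1}
    - {"dp": [0,0,3],"twist": [0,0,0],"jaw": -1}
    - {"dp": [0,0,2],"twist": [0,0,0],"jaw": -1}
    - {"dp": [0,0,2],"twist": [0,0,0],"jaw": -1}
    - {"dp": [0,0,2],"twist": [0,0,0],"jaw": -1}
    - {"dp": [0,0,0],"twist": [0,0,0],"jaw": -1}
    - {"dp": [0,0,0],"twist": [0,0,0],"jaw": -1}

```text
time: 6.85
tool_pos: [514.3, 122.9, 293.9]
tcp_rot: [-0.0, 1.0, 0.0, 0.0]
wrist_force: [1.0, -0.4, -0.4]
gripper_width: 0.548
grasp_force: 15.0
```

```bash
python3 - <<'E'
from h import *
for i in range(3): pr(); c=read_camera('top')
E
```

```text
t 6.85 p [514.3 122.9 293.9] q [-0.e+00  1.e+00  1.e-04  1.e-04] F [ 1.  -0.4 -0.4] w 0.548131748590063 g 14.999693072168157
t 6.9 p [514.3 122.9 293.9] q [-0.e+00  1.e+00  1.e-04  1.e-04] F [-0.4  0.   0.2] w 0.5480354850730239 g 14.99968261225149
t 6.95 p [514.3 122.9 293.9] q [-0.e+00  1.e+00  1.e-04  1.e-04] F [-0.1 -0.8 -0.5] w 0.5476092921771382 g 14.999798383796588
```

Call:
jog_arm:
  moves:
    - {"dp": [0,-1,1.5],"twist": [0,0,0],"jaw": -1}
    - {"dp": [0,0,1.5],"twist": [0,0,0],"jaw": -1}
    - {"dp": [-1,0,0],"twist": [0,0,0],"jaw": -1}
    - {"dp": [-1,0,0],"twist": [0,0,0],"jaw": -1}
    - {"dp": [-1,0,0],"twist": [0,0,0],"jaw": -1}
    - {"dp": [-1,0,0],"twist": [0,0,0],"jaw": -1}

```text
time: 7.6
tool_pos: [518.3, 121.9, 290.7]
tcp_rot: [-0.0, 1.0, -0.0, -0.0]
wrist_force: [-1.6, 0.5, 0.2]
gripper_width: 0.548
grasp_force: 15.0
```

Call:
jog_arm:
  moves:
    - {"dp": [-1,0,0],"twist": [0,0,0],"jaw": -1}
    - {"dp": [-0.5,0,0],"twist": [0,0,0],"jaw": -1}

```text
time: 7.8
tool_pos: [519.9, 121.9, 290.7]
tcp_rot: [-0.0, 1.0, 0.0, 0.0]
wrist_force: [0.4, 0.6, -2.2]
gripper_width: 0.552
grasp_force: 15.0
```

Call:
jog_arm:
  moves:
    - {"dp": [-0.5,0,0],"twist": [0,0,0],"jaw": -1}
    - {"dp": [-0.5,0,0],"twist": [0,0,0],"jaw": -1}

```text
time: 8.0
tool_pos: [520.8, 121.9, 290.6]
tcp_rot: [-0.0, 1.0, -0.0, 0.0]
wrist_force: [0.3, 0.5, -1.5]
gripper_width: 0.545
grasp_force: 15.0
```

Call:
jog_arm:
  moves:
    - {"dp": [-0.5,0,0],"twist": [0,0,0],"jaw": -1}
    - {"dp": [-0.5,0,0],"twist": [0,0,0],"jaw": -1}

```text
time: 8.2
tool_pos: [521.7, 121.9, 290.7]
tcp_rot: [-0.0, 1.0, 0.0, -0.0]
wrist_force: [0.4, -0.4, -1.2]
gripper_width: 0.547
grasp_force: 15.0
```

Call:
jog_arm:
  moves:
    - {"dp": [-0.5,0,0],"twist": [0,0,0],"jaw": -1}
    - {"dp": [-0.5,0,0],"twist": [0,0,0],"jaw": -1}

```text
time: 8.4
tool_pos: [522.8, 121.9, 290.7]
tcp_rot: [-0.0, 1.0, 0.0, 0.0]
wrist_force: [-0.4, -0.1, -1.9]
gripper_width: 0.547
grasp_force: 15.0
```

Call:
jog_arm:
  moves:
    - {"dp": [1.2,0,0],"twist": [0,0,0],"jaw": -1}
    - {"dp": [0,0,3],"twist": [0,0,0],"jaw": -1}
    - {"dp": [0,0,3],"twist": [0,0,0],"jaw": -1}
    - {"dp": [0,0,3],"twist": [0,0,0],"jaw": -1}
    - {"dp": [0,0,0],"twist": [0,0,0],"jaw": -1}

```text
time: 8.9
tool_pos: [521.3, 121.9, 281.1]
tcp_rot: [-0.0, 1.0, -0.0, -0.0]
wrist_force: [-0.0, -0.1, -2.0]
gripper_width: 0.55
grasp_force: 15.0
```

```bash
python3 - <<'E'
from h import *
for i in range(3): pr(); c=read_camera('top')
E
```

```text
t 8.9 p [521.3 121.9 281.1] q [-1.e-04  1.e+00 -1.e-04 -4.e-04] F [-0.  -0.1 -2. ] w 0.5498937776682586 g 14.999451572075486
t 8.95 p [521.4 121.9 281.4] q [-0.e+00  1.e+00 -1.e-04 -3.e-04] F [ 0.   0.  -1.3] w 0.5492274743735232 g 14.999357003252953
t 9.0 p [521.5 121.9 281.6] q [-0.e+00  1.e+00 -0.e+00 -1.e-04] F [ 0.8  0.4 -1.5] w 0.5482031890660856 g 14.9993761559017
```

Call:
jog_arm:
  moves:
    - {"dp": [0,0,6],"twist": [0,0,0],"jaw": -1}
    - {"dp": [0,0,6],"twist": [0,0,0],"jaw": -1}
    - {"dp": [0,0,6],"twist": [0,0,0],"jaw": -1}
    - {"dp": [0,0,5],"twist": [0,0,0],"jaw": -1}
    - {"dp": [0,0,3],"twist": [0,0,0],"jaw": -1}
    - {"dp": [0,0,2],"twist": [0,0,0],"jaw": -1}
    - {"dp": [0,0,1.5],"twist": [0,0,0],"jaw": -1}
    - {"dp": [0,0,0],"twist": [0,0,0],"jaw": -1}
    - {"dp": [0,0,0],"twist": [0,0,0],"jaw": -1}
    - {"dp": [0,0,0],"twist": [0,0,0],"jaw": -1}

```text
time: 10.05
tool_pos: [521.6, 121.9, 252.4]
tcp_rot: [-0.0, 1.0, 0.0, 0.0]
wrist_force: [0.0, 0.8, -1.1]
gripper_width: 0.549
grasp_force: 15.0
```

```bash
python3 - <<'E'
from h import *
for i in range(3): pr(); c=read_camera('top')
E
```

```text
t 10.05 p [521.6 121.9 252.4] q [-1.e-04  1.e+00  1.e-04  1.e-04] F [ 0.   0.8 -1.1] w 0.5494433945902768 g 14.99947582022287
t 10.1 p [521.6 121.9 252.4] q [-0.e+00  1.e+00  1.e-04  1.e-04] F [ 0.1  0.2 -0.3] w 0.5490632009271725 g 14.999493890209123
t 10.15 p [521.6 121.9 252.4] q [-0.e+00  1.e+00  1.e-04  1.e-04] F [ 0.1 -0.8 -1.4] w 0.5470628383416423 g 14.999453922500834
```

Call:
jog_arm:
  moves:
    - {"dp": [0,0,1],"twist": [0,0,0],"jaw": -1}
    - {"dp": [0,0,0.8],"twist": [0,0,0],"jaw": -1}
    - {"dp": [0,0,0],"twist": [0,0,0],"jaw": 0.2}
    - {"dp": [0,0,0],"twist": [0,0,0],"jaw": 0.4}
    - {"dp": [0,0,0],"twist": [0,0,0],"jaw": 0.5}
    - {"dp": [0,0,0],"twist": [0,0,0],"jaw": 0.5}
    - {"dp": [0,0,0],"twist": [0,0,0],"jaw": 0.5}
    - {"dp": [0,0,-5],"twist": [0,0,0],"jaw": 0.5}
    - {"dp": [0,0,-20],"twist": [0,0,0],"jaw": 0.5}
    - {"dp": [0,0,-35],"twist": [0,0,0],"jaw": 0.7}
    - {"dp": [0,0,-35],"twist": [0,0,0],"jaw": 1}
    - {"dp": [0,0,0],"twist": [0,0,0],"jaw": 1}
    - {"dp": [0,0,0],"twist": [0,0,0],"jaw": 1}
    - {"dp": [0,0,0],"twist": [0,0,0],"jaw": 1}

```text
time: 11.6
tool_pos: [521.2, 121.9, 344.6]
tcp_rot: [-0.0, 1.0, -0.0, -0.001]
wrist_force: [0.8, 0.1, -0.7]
gripper_width: 0.991
grasp_force: 0.0
```

```bash
python3 - <<'E'
from h import *
c,s=wsnap('pics/w3.png',(260,110,374,236),4.7); pr(s)
E
```

```text
t 11.6 p [521.2 121.9 344.6] q [-1.e-04  1.e+00 -2.e-04 -6.e-04] F [ 0.8  0.1 -0.7] w 0.9906602490777376 g 0.0
```

View pics/w3.png

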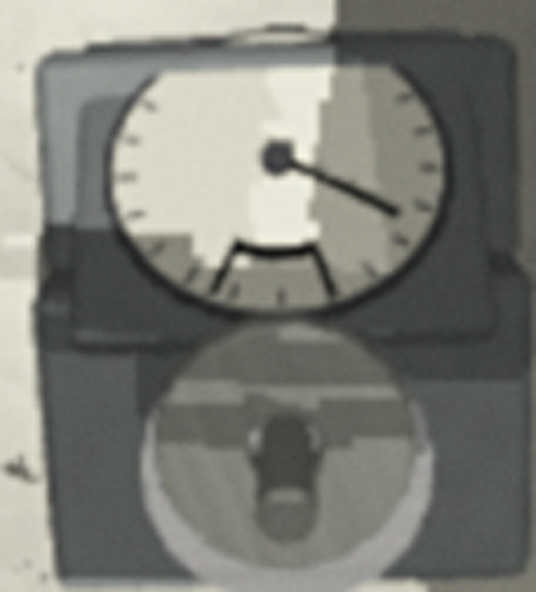

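Ring 1 lies flat on the pan with the stem through it at (285,500). The needle reads about 1.1, so three rings are needed. Next is ring A.

Call:
jog_arm:
  moves:
    - {"dp": [0,-20,0],"twist": [0,0,0],"jaw": 1}
    - {"dp": [-1,-35,0],"twist": [0,0,0],"jaw": 1}
    - {"dp": [-2,-36,0],"twist": [0,0,0],"jaw": 1}
    - {"dp": [-2,-36,0],"twist": [0,0,0],"jaw": 1}
    - {"dp": [-2,-36,0],"twist": [0,0,0],"jaw": 1}
    - {"dp": [-2,-36,0],"twist": [0,0,0],"jaw": 1}
    - {"dp": [-2,-36,10],"twist": [0,0,0],"jaw": 1}
    - {"dp": [0,-25,20],"twist": [0,0,0],"jaw": 1}
    - {"dp": [0,-15,25],"twist": [0,0,0],"jaw": 1}
    - {"dp": [0,0,25],"twist": [0,0,0],"jaw": 1}
    - {"dp": [0,0,0],"twist": [0,0,0],"jaw": 1}
    - {"dp": [0,0,0],"twist": [0,0,0],"jaw": 1}
    - {"dp": [0,0,0],"twist": [0,0,0],"jaw": 1}

```text
time: 12.95
tool_pos: [533.0, -152.8, 266.5]
tcp_rot: [-0.0, 1.0, 0.0, 0.001]
wrist_force: [0.3, -0.2, 0.5]
gripper_width: 0.995
grasp_force: 0.0
```

```bash
python3 - <<'E'
from h import *
c,s=wsnap('pics/w4.png'); pr(s); f=c['frame']
u,v=wproj(c,s,(532.5,-153,10)); print(u,v)
u,v=int(u),int(v); g=cv2.cvtColor(f,cv2.COLOR_BGR2GRAY)[v-50:v+50,u-60:u+60]
g=cv2.medianBlur(cv2.resize(g,None,fx=3,fy=3,interpolation=cv2.INTER_CUBIC),5)
H=cv2.HoughCircles(g,cv2.HOUGH_GRADIENT,1.5,20,param1=60,param2=30,minRadius=70,maxRadius=160)
if H is not None:
    for x,y,r in H[0][:4]: print('circ',u-60+x/3,v-50+y/3,r/3, wray(c,s,u-60+x/3,v-50+y/3,10).round(1))
E
```

```text
t 12.95 p [ 533.  -152.8  266.5] q [-4.e-04  1.e+00  0.e+00  6.e-04] F [ 0.3 -0.2  0.5] w 0.9948844216447058 g 0.0
319.97430032102403 208.16721429003462
circ 318.25 208.25 27.483332 [ 532.6 -154.4   10. ]
circ 328.25 217.25 40.733334 [ 540.3 -146.3   10. ]
circ 317.75 217.75 37.083332 [ 540.8 -154.8   10. ]
circ 322.25 228.25 24.283333 [ 550.  -151.1   10. ]
```

Call:
jog_arm:
  moves:
    - {"dp": [0,-1,20],"twist": [0,0,0],"jaw": 1}
    - {"dp": [0,0,30],"twist": [0,0,0],"jaw": 1}
    - {"dp": [0,0,20],"twist": [0,0,0],"jaw": 1}
    - {"dp": [0,0,8],"twist": [0,0,0],"jaw": 1}
    - {"dp": [0,0,4],"twist": [0,0,0],"jaw": 0.5}
    - {"dp": [0,0,0],"twist": [0,0,0],"jaw": -1}
    - {"dp": [0,0,0],"twist": [0,0,0],"jaw": -1}
    - {"dp": [0,0,0],"twist": [0,0,0],"jaw": -1}
    - {"dp": [0,0,0],"twist": [0,0,0],"jaw": -1}
    - {"dp": [0,0,0],"twist": [0,0,0],"jaw": -1}

```text
time: 14.0
tool_pos: [532.7, -154.1, 183.8]
tcp_rot: [-0.0, 1.0, 0.0, 0.0]
wrist_force: [-0.3, 0.2, 2.8]
gripper_width: 0.547
grasp_force: 15.1
```

Call:
jog_arm:
  moves:
    - {"dp": [0,0,-10],"twist": [0,0,0],"jaw": -1}
    - {"dp": [0,0,-30],"twist": [0,0,0],"jaw": -1}
    - {"dp": [0,15,-30],"twist": [0,0,0],"jaw": -1}
    - {"dp": [1,32,-30],"twist": [0,0,0],"jaw": -1}
    - {"dp": [3,36,-20],"twist": [0,0,0],"jaw": -1}
    - {"dp": [3,36,-8],"twist": [0,0,0],"jaw": -1}
    - {"dp": [3,36,0],"twist": [0,0,0],"jaw": -1}
    - {"dp": [3,36,0],"twist": [0,0,0],"jaw": -1}
    - {"dp": [3,36,0],"twist": [0,0,0],"jaw": -1}
    - {"dp": [1,28,0],"twist": [0,0,0],"jaw": -1}
    - {"dp": [0,15,0],"twist": [0,0,0],"jaw": -1}
    - {"dp": [0,6,0],"twist": [0,0,0],"jaw": -1}
    - {"dp": [0,0,0],"twist": [0,0,0],"jaw": -1}
    - {"dp": [0,0,0],"twist": [0,0,0],"jaw": -1}
    - {"dp": [0,0,0],"twist": [0,0,0],"jaw": -1}
    - {"dp": [0,0,0],"twist": [0,0,0],"jaw": -1}

```text
time: 15.6
tool_pos: [515.7, 120.8, 311.5]
tcp_rot: [0.001, 1.0, -0.0, 0.0]
wrist_force: [0.4, -0.1, -1.6]
gripper_width: 0.547
grasp_force: 15.0
```

```bash
cat > st.py <<'E'
from h import *
F=[]
for i in range(4): s=read_state(); F.append(s['wrist_force']); read_camera('top')
pr(s); print('Fmean',np.mean(F,0).round(2))
E
python3 st.py
```

```text
t 15.75 p [515.6 121.5 311.5] q [3.e-04 1.e+00 0.e+00 0.e+00] F [ 0.5  0.6 -1.1] w 0.5480827930505933 g 14.999587166821584
Fmean [ 0.16 -0.01 -1.31]
```

Call:
jog_arm:
  moves:
    - {"dp": [0,0,8],"twist": [0,0,0],"jaw": -1}
    - {"dp": [0,0,7],"twist": [0,0,0],"jaw": -1}
    - {"dp": [0,0,3],"twist": [0,0,0],"jaw": -1}
    - {"dp": [0,0,2],"twist": [0,0,0],"jaw": -1}
    - {"dp": [0,0,2],"twist": [0,0,0],"jaw": -1}
    - {"dp": [0,0,1.5],"twist": [0,0,0],"jaw": -1}
    - {"dp": [0,0,0],"twist": [0,0,0],"jaw": -1}
    - {"dp": [0,0,0],"twist": [0,0,0],"jaw": -1}

```text
time: 16.6
tool_pos: [515.6, 121.9, 288.1]
tcp_rot: [-0.0, 1.0, 0.0, 0.0]
wrist_force: [-2.2, -0.6, 0.6]
gripper_width: 0.549
grasp_force: 15.0
```

```bash
python3 st.py
```

```text
t 16.75 p [515.6 121.9 288.1] q [-0.e+00  1.e+00  1.e-04  1.e-04] F [-1.   0.   0.2] w 0.5421653129632764 g 14.999999266583472
Fmean [-1.41 -0.06  0.31]
```

Contact on the stem top is about 1.6 N upward. I'll slide along the slot's line.

Call:
jog_arm:
  moves:
    - {"dp": [-1,0,0],"twist": [0,0,0],"jaw": -1}
    - {"dp": [-1,0,0],"twist": [0,0,0],"jaw": -1}
    - {"dp": [-1,0,0],"twist": [0,0,0],"jaw": -1}
    - {"dp": [-1,0,0],"twist": [0,0,0],"jaw": -1}
    - {"dp": [-0.7,0,0],"twist": [0,0,0],"jaw": -1}
    - {"dp": [-0.7,0,0],"twist": [0,0,0],"jaw": -1}
    - {"dp": [0,0,0],"twist": [0,0,0],"jaw": -1}

```text
time: 17.5
tool_pos: [521.0, 121.9, 287.8]
tcp_rot: [-0.0, 1.0, -0.0, 0.0]
wrist_force: [0.4, 0.0, -0.9]
gripper_width: 0.548
grasp_force: 15.0
```

```bash
python3 st.py
```

```text
t 17.65 p [520.9 121.9 287.9] q [-0.  1.  0.  0.] F [ 0.2  0.5 -1.6] w 0.5475436455206888 g 14.999553684610873
Fmean [ 0.33  0.28 -1.27]
```

Call:
jog_arm:
  moves:
    - {"dp": [0,0,3],"twist": [0,0,0],"jaw": -1}
    - {"dp": [0,0,3],"twist": [0,0,0],"jaw": -1}
    - {"dp": [0,0,4],"twist": [0,0,0],"jaw": -1}
    - {"dp": [0,0,0],"twist": [0,0,0],"jaw": -1}

```text
time: 18.1
tool_pos: [520.7, 121.9, 277.2]
tcp_rot: [-0.0, 1.0, -0.0, -0.0]
wrist_force: [-0.3, -0.2, -2.0]
gripper_width: 0.544
grasp_force: 15.0
```

Call:
jog_arm:
  moves:
    - {"dp": [0,0,5],"twist": [0,0,0],"jaw": -1}
    - {"dp": [0,0,4],"twist": [0,0,0],"jaw": -1}
    - {"dp": [0,0,3],"twist": [0,0,0],"jaw": -1}
    - {"dp": [0,0,3],"twist": [0,0,0],"jaw": -1}
    - {"dp": [0,0,2],"twist": [0,0,0],"jaw": -1}
    - {"dp": [0,0,1.5],"twist": [0,0,0],"jaw": -1}
    - {"dp": [0,0,0],"twist": [0,0,0],"jaw": -1}
    - {"dp": [0,0,0],"twist": [0,0,0],"jaw": -1}

```text
time: 18.9
tool_pos: [521.0, 121.9, 259.5]
tcp_rot: [-0.0, 1.0, 0.0, 0.0]
wrist_force: [-0.7, 0.6, -1.3]
gripper_width: 0.552
grasp_force: 15.0
```

```bash
python3 st.py
```

```text
t 19.05 p [521.  121.9 259.6] q [-0.e+00  1.e+00  1.e-04  1.e-04] F [ 0.3 -0.3 -1. ] w 0.5452750661969081 g 14.999723250512034
Fmean [-0.1   0.46 -1.05]
```

Call:
jog_arm:
  moves:
    - {"dp": [0,0,1],"twist": [0,0,0],"jaw": -1}
    - {"dp": [0,0,1],"twist": [0,0,0],"jaw": -1}
    - {"dp": [0,0,0],"twist": [0,0,0],"jaw": 0.2}
    - {"dp": [0,0,0],"twist": [0,0,0],"jaw": 0.4}
    - {"dp": [0,0,0],"twist": [0,0,0],"jaw": 0.5}
    - {"dp": [0,0,0],"twist": [0,0,0],"jaw": 0.5}
    - {"dp": [0,0,0],"twist": [0,0,0],"jaw": 0.5}
    - {"dp": [0,0,-5],"twist": [0,0,0],"jaw": 0.5}
    - {"dp": [0,0,-20],"twist": [0,0,0],"jaw": 0.5}
    - {"dp": [0,0,-30],"twist": [0,0,0],"jaw": 0.7}
    - {"dp": [0,0,-30],"twist": [0,0,0],"jaw": 1}
    - {"dp": [0,0,0],"twist": [0,0,0],"jaw": 1}
    - {"dp": [0,0,0],"twist": [0,0,0],"jaw": 1}
    - {"dp": [0,0,0],"twist": [0,0,0],"jaw": 1}

```text
time: 20.5
tool_pos: [520.6, 121.9, 341.7]
tcp_rot: [-0.0, 1.0, -0.0, -0.001]
wrist_force: [0.8, -0.1, -0.3]
gripper_width: 0.993
grasp_force: 0.0
```

```bash
python3 - <<'E'
from h import *
c,s=wsnap('pics/w5.png',(260,110,374,236),4.7); pr(s)
E
```

```text
t 20.5 p [520.6 121.9 341.7] q [-1.e-04  1.e+00 -2.e-04 -6.e-04] F [ 0.8 -0.1 -0.3] w 0.9933036359628832 g 0.0
```

View pics/w5.png

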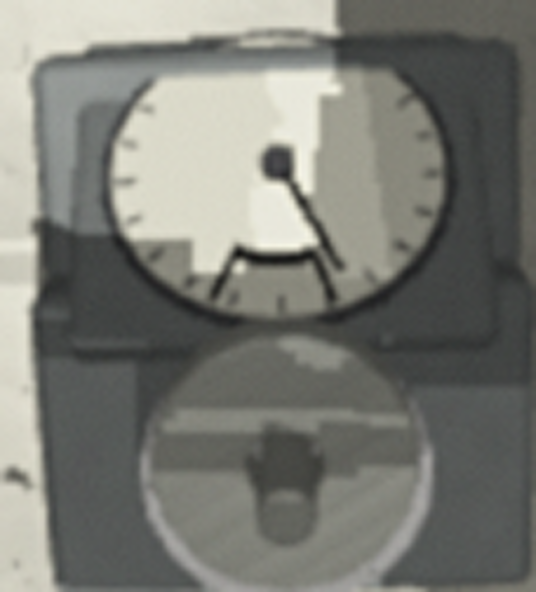

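Ring 2 is stacked. The needle tip at (342,269) is just short of the first limit mark, about 1.67, so a third ring is needed to bring it to about 2.27. I'll fetch ring D.

Call:
jog_arm:
  moves:
    - {"dp": [2,-20,0],"twist": [0,0,0],"jaw": 1}
    - {"dp": [5,-36,0],"twist": [0,0,0],"jaw": 1}
    - {"dp": [6,-36,0],"twist": [0,0,0],"jaw": 1}
    - {"dp": [6,-36,0],"twist": [0,0,0],"jaw": 1}
    - {"dp": [6,-36,0],"twist": [0,0,0],"jaw": 1}
    - {"dp": [7,-36,0],"twist": [0,0,0],"jaw": 1}
    - {"dp": [7,-36,0],"twist": [0,0,0],"jaw": 1}
    - {"dp": [7,-36,10],"twist": [0,0,0],"jaw": 1}
    - {"dp": [7,-36,15],"twist": [0,0,0],"jaw": 1}
    - {"dp": [6,-36,15],"twist": [0,0,0],"jaw": 1}
    - {"dp": [3,-20,20],"twist": [0,0,0],"jaw": 1}
    - {"dp": [0,-11,15],"twist": [0,0,0],"jaw": 1}
    - {"dp": [0,0,0],"twist": [0,0,0],"jaw": 1}
    - {"dp": [0,0,0],"twist": [0,0,0],"jaw": 1}
    - {"dp": [0,0,0],"twist": [0,0,0],"jaw": 1}

```text
time: 22.05
tool_pos: [459.4, -252.3, 268.0]
tcp_rot: [-0.001, 1.0, 0.0, 0.0]
wrist_force: [0.0, -0.1, -0.3]
gripper_width: 0.998
grasp_force: 0.0
```

```bash
python3 - <<'E'
from h import *
c,s=wsnap('pics/w6.png'); pr(s); f=c['frame']
u,v=wproj(c,s,(458,-253.5,10)); print(u,v)
u,v=int(u),int(v); g=cv2.cvtColor(f,cv2.COLOR_BGR2GRAY)[v-50:v+50,u-60:u+60]
g=cv2.medianBlur(cv2.resize(g,None,fx=3,fy=3,interpolation=cv2.INTER_CUBIC),5)
H=cv2.HoughCircles(g,cv2.HOUGH_GRADIENT,1.5,20,param1=60,param2=30,minRadius=70,maxRadius=110)
if H is not None:
    for x,y,r in H[0][:3]: print('circ',u-60+x/3,v-50+y/3,r/3, wray(c,s,u-60+x/3,v-50+y/3,10).round(1))
E
```

```text
t 22.05 p [ 459.4 -252.3  268. ] q [-7.e-04  1.e+00  1.e-04  3.e-04] F [ 0.  -0.1 -0.3] w 0.9984658622523148 g 0.0
318.66492062425533 206.7054546948667
circ 319.25 205.25 29.033333 [ 456.8 -253.    10. ]
circ 323.25 214.25 36.383335 [ 464.5 -249.8   10. ]
circ 316.25 211.25 33.083332 [ 461.9 -255.5   10. ]
```

Call:
jog_arm:
  moves:
    - {"dp": [1.5,0,20],"twist": [0,0,0],"jaw": 1}
    - {"dp": [0,0,30],"twist": [0,0,0],"jaw": 1}
    - {"dp": [0,0,20],"twist": [0,0,0],"jaw": 1}
    - {"dp": [0,0,9],"twist": [0,0,0],"jaw": 1}
    - {"dp": [0,0,5],"twist": [0,0,0],"jaw": 0.5}
    - {"dp": [0,0,0],"twist": [0,0,0],"jaw": -1}
    - {"dp": [0,0,0],"twist": [0,0,0],"jaw": -1}
    - {"dp": [0,0,0],"twist": [0,0,0],"jaw": -1}
    - {"dp": [0,0,0],"twist": [0,0,0],"jaw": -1}
    - {"dp": [0,0,0],"twist": [0,0,0],"jaw": -1}

```text
time: 23.1
tool_pos: [457.6, -253.1, 183.7]
tcp_rot: [-0.0, 1.0, 0.0, 0.0]
wrist_force: [1.1, -1.7, -0.1]
gripper_width: 0.54
grasp_force: 1.9
```

Call:
jog_arm:
  moves:
    - {"dp": [0,0,0],"twist": [0,0,0],"jaw": -1}
    - {"dp": [0,0,0],"twist": [0,0,0],"jaw": -1}
    - {"dp": [0,0,0],"twist": [0,0,0],"jaw": -1}

```text
time: 23.4
tool_pos: [457.6, -253.1, 183.7]
tcp_rot: [-0.0, 1.0, 0.0, 0.0]
wrist_force: [-0.1, 1.4, 5.7]
gripper_width: 0.532
grasp_force: 15.0
```

```bash
python3 - <<'E'
from h import *
for i in range(4): pr(); read_camera('top')
c,s=wsnap('pics/w7.png',(220,150,420,290),4)
E
```

```text
t 23.4 p [ 457.6 -253.1  183.7] q [-1.e-04  1.e+00  1.e-04  2.e-04] F [-0.1  1.4  5.7] w 0.5320631979825532 g 15.000672361347824
t 23.45 p [ 457.6 -253.1  183.7] q [-1.e-04  1.e+00  1.e-04  2.e-04] F [-1.1  0.7  5.7] w 0.5324758407163809 g 15.000748636666685
t 23.5 p [ 457.6 -253.1  183.7] q [-0.e+00  1.e+00  1.e-04  2.e-04] F [-0.4  2.2  5.3] w 0.5336757585066869 g 15.000641334336251
t 23.55 p [ 457.6 -253.1  183.7] q [-0.e+00  1.e+00  1.e-04  2.e-04] F [-1.9  1.3  5.2] w 0.5339713363882657 g 15.000715821515769
```

View pics/w7.png

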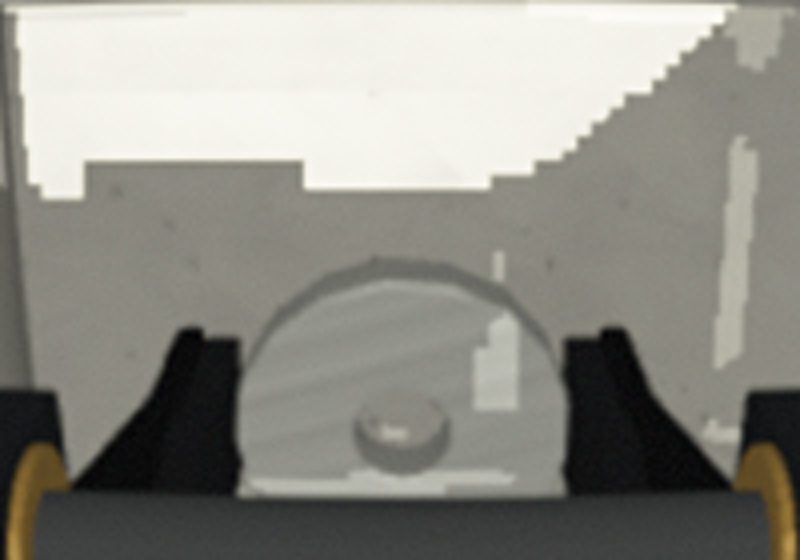

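The ring looks centred with its hole at (402,430), but the opening is 46.3 mm, smaller than it should be, and there's a 5 N upward force. I'll regrip a little higher.

Call:
jog_arm:
  moves:
    - {"dp": [0,0,0],"twist": [0,0,0],"jaw": 0.4}
    - {"dp": [0,0,0],"twist": [0,0,0],"jaw": 0.4}
    - {"dp": [0,0,-1.5],"twist": [0,0,0],"jaw": 0.4}
    - {"dp": [0,0,0],"twist": [0,0,0],"jaw": 0.4}
    - {"dp": [0,0,0],"twist": [0,0,0],"jaw": -1}
    - {"dp": [0,0,0],"twist": [0,0,0],"jaw": -1}
    - {"dp": [0,0,0],"twist": [0,0,0],"jaw": -1}
    - {"dp": [0,0,0],"twist": [0,0,0],"jaw": -1}

```text
time: 24.45
tool_pos: [457.4, -253.0, 184.9]
tcp_rot: [-0.0, 1.0, 0.0, -0.0]
wrist_force: [0.3, 1.1, -0.4]
gripper_width: 0.538
grasp_force: 15.0
```

```bash
python3 st.py
```

```text
t 24.6 p [ 457.5 -253.1  184.9] q [-0.  1.  0. -0.] F [-0.1  0.9 -0.4] w 0.5327962537216515 g 14.999977973056957
Fmean [ 0.15  0.41 -0.16]
```

```bash
python3 - <<'E'
from h import *
c=read_camera('wrist'); s=read_state(); s['tool_pos']=[457.6,-253.1,183.7]
for P in[(457.6,-253.1,10),(457.6,-277.1,10),(457.6,-229.1,10),(433.6,-253.1,10),(433.6,-253.1,0)]:
    u,v=wproj(c,s,P); print(P,(u-220)*4,(v-150)*4)
c,s=wsnap('raw/w8.png'); cv2.imwrite('pics/w8.png',cv2.resize(c['frame'][150:290,220:420],None,fx=4,fy=4,interpolation=cv2.INTER_CUBIC))
E
```

```text
(457.6, -253.1, 10) 401.50441831267017 431.28840222280814
(457.6, -277.1, 10) 230.5177493480826 429.89229253667804
(457.6, -229.1, 10) 572.4267859617698 429.65614493415615
(433.6, -253.1, 10) 401.51191244552706 270.98669536627096
(433.6, -253.1, 0) 401.4028849314627 245.63915148519231
```

Call:
jog_arm:
  moves:
    - {"dp": [0,0,-10],"twist": [0,0,0],"jaw": -1}
    - {"dp": [0,0,-30],"twist": [0,0,0],"jaw": -1}
    - {"dp": [0,15,-30],"twist": [0,0,0],"jaw": -1}
    - {"dp": [-3,30,-30],"twist": [0,0,0],"jaw": -1}
    - {"dp": [-6,36,-20],"twist": [0,0,0],"jaw": -1}
    - {"dp": [-6,36,-6],"twist": [0,0,0],"jaw": -1}
    - {"dp": [-6,36,0],"twist": [0,0,0],"jaw": -1}
    - {"dp": [-6,36,0],"twist": [0,0,0],"jaw": -1}
    - {"dp": [-6,36,0],"twist": [0,0,0],"jaw": -1}
    - {"dp": [-6,36,0],"twist": [0,0,0],"jaw": -1}
    - {"dp": [-6,36,0],"twist": [0,0,0],"jaw": -1}
    - {"dp": [-6,36,0],"twist": [0,0,0],"jaw": -1}
    - {"dp": [-4,25,0],"twist": [0,0,0],"jaw": -1}
    - {"dp": [-2,12,0],"twist": [0,0,0],"jaw": -1}
    - {"dp": [0,5,0],"twist": [0,0,0],"jaw": -1}
    - {"dp": [0,0,0],"twist": [0,0,0],"jaw": -1}
    - {"dp": [0,0,0],"twist": [0,0,0],"jaw": -1}
    - {"dp": [0,0,0],"twist": [0,0,0],"jaw": -1}
    - {"dp": [0,0,0],"twist": [0,0,0],"jaw": -1}

```text
time: 26.65
tool_pos: [514.5, 121.0, 311.0]
tcp_rot: [0.001, 1.0, 0.0, 0.0]
wrist_force: [-0.8, -0.2, -2.1]
gripper_width: 0.53
grasp_force: 15.0
```

```bash
python3 st.py
```

```text
t 26.8 p [514.4 121.6 311. ] q [2.e-04 1.e+00 1.e-04 0.e+00] F [ 0.2 -0.6 -2. ] w 0.5340484983711284 g 14.999847159488127
Fmean [-0.35 -0.24 -1.79]
```

View pics/w8.png

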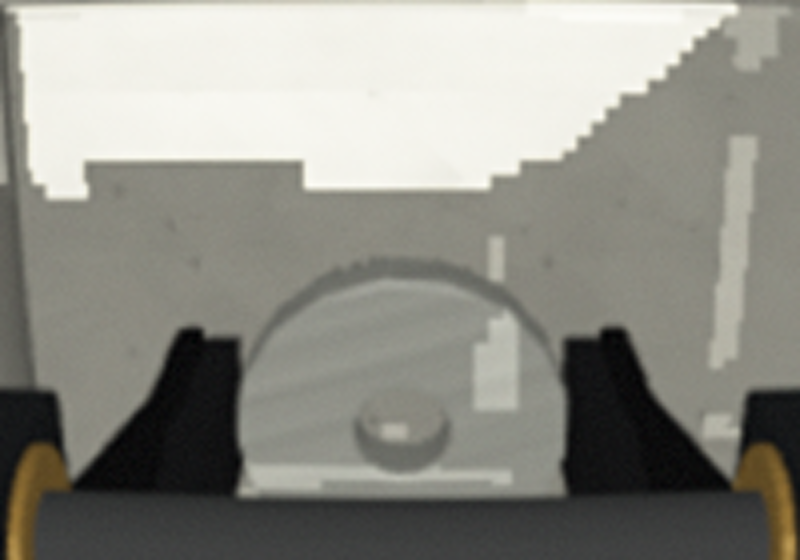

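The view again shows the ring flat with its hole centred at about (402,428). I'll press lightly on the stem.

Call:
jog_arm:
  moves:
    - {"dp": [0,0,8],"twist": [0,0,0],"jaw": -1}
    - {"dp": [0,0,7],"twist": [0,0,0],"jaw": -1}
    - {"dp": [0,0,4],"twist": [0,0,0],"jaw": -1}
    - {"dp": [0,0,2],"twist": [0,0,0],"jaw": -1}
    - {"dp": [0,0,2],"twist": [0,0,0],"jaw": -1}
    - {"dp": [0,0,2],"twist": [0,0,0],"jaw": -1}
    - {"dp": [0,0,0],"twist": [0,0,0],"jaw": -1}
    - {"dp": [0,0,0],"twist": [0,0,0],"jaw": -1}

```text
time: 27.65
tool_pos: [514.5, 121.9, 286.1]
tcp_rot: [-0.0, 1.0, 0.0, 0.0]
wrist_force: [-1.1, -0.3, 0.2]
gripper_width: 0.536
grasp_force: 15.0
```

```bash
python3 st.py
```

```text
t 27.8 p [514.4 121.9 286.1] q [-1.e-04  1.e+00  1.e-04  1.e-04] F [-1.8 -0.3  0.4] w 0.5333350890100594 g 15.000022166641429
Fmean [-1.18 -0.42  0.02]
```

Call:
jog_arm:
  moves:
    - {"dp": [-1,0,0],"twist": [0,0,0],"jaw": -1}
    - {"dp": [-1,0,0],"twist": [0,0,0],"jaw": -1}
    - {"dp": [-1,0,0],"twist": [0,0,0],"jaw": -1}
    - {"dp": [-1,0,0],"twist": [0,0,0],"jaw": -1}
    - {"dp": [-1,0,0],"twist": [0,0,0],"jaw": -1}
    - {"dp": [-0.8,0,0],"twist": [0,0,0],"jaw": -1}
    - {"dp": [0,0,0],"twist": [0,0,0],"jaw": -1}

```text
time: 28.55
tool_pos: [520.4, 121.9, 285.9]
tcp_rot: [-0.0, 1.0, -0.0, 0.0]
wrist_force: [0.0, 0.3, -1.9]
gripper_width: 0.53
grasp_force: 15.0
```

```bash
python3 st.py
```

```text
t 28.7 p [520.2 121.9 285.9] q [-0.  1.  0.  0.] F [-0.2  0.3 -0.4] w 0.5353927749202823 g 14.999846097780392
Fmean [ 0.    0.28 -1.16]
```

Call:
jog_arm:
  moves:
    - {"dp": [-0.3,0,2],"twist": [0,0,0],"jaw": -1}
    - {"dp": [0,0,2],"twist": [0,0,0],"jaw": -1}
    - {"dp": [0,0,2],"twist": [0,0,0],"jaw": -1}
    - {"dp": [0,0,0],"twist": [0,0,0],"jaw": -1}

```text
time: 29.15
tool_pos: [520.4, 121.9, 279.5]
tcp_rot: [-0.0, 1.0, -0.0, -0.0]
wrist_force: [-0.0, -0.4, -1.5]
gripper_width: 0.536
grasp_force: 15.0
```

```bash
python3 st.py
```

```text
t 29.3 p [520.5 121.9 279.9] q [-0.  1.  0. -0.] F [-0.4 -0.5 -1.7] w 0.5330555077282306 g 14.999813307076693
Fmean [ 0.12 -0.01 -1.12]
```

Call:
jog_arm:
  moves:
    - {"dp": [0,0,4],"twist": [0,0,0],"jaw": -1}
    - {"dp": [0,0,3],"twist": [0,0,0],"jaw": -1}
    - {"dp": [0,0,2],"twist": [0,0,0],"jaw": -1}
    - {"dp": [0,0,2],"twist": [0,0,0],"jaw": -1}
    - {"dp": [0,0,2],"twist": [0,0,0],"jaw": -1}
    - {"dp": [0,0,2],"twist": [0,0,0],"jaw": -1}
    - {"dp": [0,0,0],"twist": [0,0,0],"jaw": -1}
    - {"dp": [0,0,0],"twist": [0,0,0],"jaw": -1}

```text
time: 30.15
tool_pos: [520.5, 121.9, 265.0]
tcp_rot: [-0.0, 1.0, 0.0, -0.0]
wrist_force: [-1.7, 0.1, 0.1]
gripper_width: 0.533
grasp_force: 15.0
```

```bash
python3 st.py
```

```text
t 30.3 p [520.5 121.9 265. ] q [-1.e-04  1.e+00  1.e-04  0.e+00] F [-0.1  0.5  0.7] w 0.5364573809225972 g 14.999978423584253
Fmean [-0.85 -0.03  0.18]
```

Call:
jog_arm:
  moves:
    - {"dp": [0,0,0],"twist": [0,0,0],"jaw": 0.2}
    - {"dp": [0,0,0],"twist": [0,0,0],"jaw": 0.4}
    - {"dp": [0,0,0],"twist": [0,0,0],"jaw": 0.5}
    - {"dp": [0,0,0],"twist": [0,0,0],"jaw": 0.5}
    - {"dp": [0,0,0],"twist": [0,0,0],"jaw": 0.5}
    - {"dp": [0,0,-5],"twist": [0,0,0],"jaw": 0.5}
    - {"dp": [0,0,-20],"twist": [0,0,0],"jaw": 0.5}
    - {"dp": [0,0,-30],"twist": [0,0,0],"jaw": 0.7}
    - {"dp": [0,0,-22],"twist": [0,0,0],"jaw": 1}
    - {"dp": [0,0,0],"twist": [0,0,0],"jaw": 1}
    - {"dp": [0,0,0],"twist": [0,0,0],"jaw": 1}
    - {"dp": [0,0,0],"twist": [0,0,0],"jaw": 1}
    - {"dp": [0,0,0],"twist": [0,0,0],"jaw": 1}

```text
time: 31.65
tool_pos: [520.3, 121.9, 341.0]
tcp_rot: [-0.0, 1.0, -0.0, -0.001]
wrist_force: [0.0, -0.4, 1.0]
gripper_width: 0.997
grasp_force: 0.0
```

```bash
python3 - <<'E'
from h import *
c,s=wsnap('pics/w9.png',(260,110,374,236),4.7); pr(s)
def dark(f):
    g=cv2.cvtColor(f,cv2.COLOR_BGR2GRAY)[110:236,260:374]; g=cv2.resize(g,None,fx=4.7,fy=4.7,interpolation=cv2.INTER_CUBIC).astype(float)
    cx,cy=277,161; a=np.radians(np.arange(-10,200,2)); r=np.arange(28,72)
    G=np.array([[g[int(cy+q*np.sin(t)/1.35*1.0),int(cx+q*np.cos(t))] for q in r] for t in a]).mean(1)
    bg=np.array([np.median(G[max(0,i-8):i+9]) for i in range(len(G))]); i=np.argmin(G-bg); t=a[i]
    return np.degrees(t).round(), (G-bg)[i].round(1), 'needle', round(0.58+t,2)
for n in('raw/w3.png','raw/w5.png'): print(n,dark(cv2.imread(n)))
print('now',dark(c['frame']))
g=cv2.cvtColor(c['frame'],cv2.COLOR_BGR2GRAY)[138:178,285:355]
for row in g[::2,::2]: print(''.join(' .:-=+*#%@'[9-min(9,int(x)//26)] for x in row))
E
```

```text
t 31.65 p [520.3 121.9 341. ] q [-1.e-04  1.e+00 -3.e-04 -7.e-04] F [ 0.  -0.4  1. ] w 0.9972181213112643 g 0.0
raw/w3.png (np.float64(26.0), np.float64(-56.9), 'needle', np.float64(1.03))
raw/w5.png (np.float64(66.0), np.float64(-96.4), 'needle', np.float64(1.73))
now (np.float64(94.0), np.float64(-104.7), 'needle', np.float64(2.22))
=.....................=----=====++#
=::.............::....==---=====+++
::.............:*#+..:=----=======+
...............-##*..------========
...............-###..-=----=====+++
:-:............:*#-..---=---=====++
::..............+= ..-------=======
................*-...:------=======
................#.....==----====+++
-:-............:* ....=-----====++#
=-:............:+ ....=-----=====+#
*:::::::.......-- ....=-----=====*%
%#==++=+:...:-.+: . .--------+*++%%
#%++*===:...*%%%*+**%#=-----==++#%#
#%%*=======+%*#@%%##*#=------==*%##
##%%+===+==#*=+#++===**---=+-=*%###
###%#+=*+=*%+=+*=====+%+==+*+#%####
####%%#*==%*+====+====#*==+*#%#####
#####%%%***=*====*====*#+*#%%######
##########=-*+==+*+++++##%%########
```

```bash
python3 -c "
from plant import *
print(finish_job())"
```

```text
the job is handed in; nothing more can be done
None
```

I put three rings on the stem and handed the job in with the needle at about 2.2 rad, between the limit marks at 1.78 and 2.52. The fourth ring, vial, cube and green ring were not touched; I judged the top ring flat from its contact height and force, not from a picture.

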